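Fire the spring pin setter

ROBOT

A 7-joint arm with a two-finger parallel gripper is mounted at the origin on the work surface. World frame = base frame: x ahead of the robot, y to its left, z up, the work surface at z = 0. Lengths are in m, angles in rad, forces in N, time in s.
With the tool pointing down it reaches from about 0.425 to 0.95 m from the base axis. Payload 4.7 kg.
Tool frame: the origin (TCP) lies midway between the tips of the shut fingers; the grasp point (between the pads) lies 19 mm behind it (arm.grasp_offset is the distance from the TCP to the grasp point, in m); z points along the fingers, y is the line along which they close (so a half turn about z gives the same grasp; the last joint's range is limited). The gripper opens to 85 mm and grips with 20 to 120 N. Pads are 22 mm wide; open, the fingers measure 114 mm over their backs; the gripper's body (76 mm by 85 mm) begins 54 mm behind the grasp point. The pads swing forward as they close: fully open they stand 13 mm farther back than shut.
Start: joints at [-1.294, 0.469, -0.049, 1.532, 0.024, 1.141, -0.082], TCP at [0.203, 0.644, 0.231] pointing down, gripper open.
Joint ranges: [-2.59, 2.59], [-0.33, 1.99], [-1.39, 1.29], [0.1, 2.45], [-1.04, 4.18], [0.21, 1.99], [-2.66, 2.66]. Speed limits (rad/s): [2.57, 2.57, 3.14, 3.14, 3.14, 3.14, 3.14].

INTERFACE

Orientations are given as [roll, pitch, yaw] about the fixed x, y, z axes, in that order (R = Rz(yaw) Ry(pitch) Rx(roll)).
In Python, from cell import arm gives the robot as it stands.
- The arm moves only by the tool play_rows, never from a script. Its argument "series" is a list that holds one entry, the list of rows, each a list of 5 numbers: the opening, from 0 (shut) to 1 (fully open), then the shift along the tool's x, y, z scaled (see below), then the turn about the tool's z scaled (see below). A call has 1 to 10 rows; each row is the pose to reach, as a shift and turn from the pose commanded when the call began, along the tool's axes at that moment, turning the shorter way round; what a row does not reach only later rows make up. The controller multiplies each number of a shift by 0.4 m and each number of a turn by 2 pi rad. A row lasts 1/10 s, in which the tool goes at most 50 mm and 8.59 degrees, less where a joint would pass 70% of its speed; a pose out of reach is approached as far as the arm can. A call with a number of a shift or a turn outside -1 to 1 is refused whole. A call with a gripper value outside its range is refused whole. The fingers move at their own pace and stop on an object; "newtons" is the grip in N (left out, the last holds). Time passes only in rows, so rows that repeat a pose let the fingers close. It gives the time, the measured TCP pose, the force, the opening and the grip force at its end, in the units of the state.
- arm.observe(): the state, without advancing time (a new reading comes with each control period).
- arm.capture(name): name is "scene" or "top" or "wrist"; returns the picture (384x512x3 uint8, red, green, blue); there is no depth.
- arm.camera_model(name): a dict with "vfov" (degrees; the focal length in pixels is half the picture's height over the tangent of half this angle, whatever the lens; pixels are square), "cx", "cy" (the principal point, pixels), "R" (3x3) and "t" (3): a world point X has camera coordinates R X + t. Camera axes: x right, y down, z forward; pixel columns grow to the right and rows downward; lengths in m; the calibration is good to about 2 mm. A picture is of the moment at which its call begins: read the wrist's pose just before it. camera_model takes no time and is no camera call; for the wrist camera it gives the pose at the moment of the call.
- arm.close_job(): hands the job in; it is judged then, once.
The state is a dict: "time": time; "joints": joint angles; "qd": joint speeds; "effort": joint torques, N m; "ee_pos": TCP position; "ee_rot": TCP orientation; "wrist_force": force on the tool from outside, world axes, zero at the start; "moment": the same for the moment, N m; "finger_gap": finger opening in m; "finger_force": force on a finger pad.
Only numpy, scipy, OpenCV 4.12 (cv2) and the standard library are available. Lean on these libraries where they do the work, as an engineer would, in place of code of your own. Each camera call takes 0.05 s, during which the arm holds its last target. There are 200 camera calls.

TASK

Drive the wooden dowel pin home in the plywood clasp with the spring-driven pin setter: draw the striker back by its black handle until the sear catches, let go so that it stands cocked by itself, then press the trip button to fire it, so that the strike drives the pin flush. Draw by feel: the stroke at which the sear catches is set differently every time, and the rubber buffer just behind that point may be touched but must not be crushed. Do not let the striker slip before it is cocked, and leave the things lying around where they are.

Things in the scene. Friction and masses are not known exactly. Their poses are not given: they have to be found in the camera images.
- handle: Upright black block on the striker's carriage, the setter's only tall part: 16 mm thick along its x, 44 mm along y, 50 mm high; origin at its centre, 105 mm above the table. The carriage below is 79 mm high, nothing else of the setter over 83 mm. Its +x axis points level the way the striker is drawn back; it fires towards -x. Pinch it with the fingers closing along x.
- setter: Grey steel base of the pin setter, 360 x 165 x 12 mm, bolted down; origin on the table under the handle's place at draw 0. x: the way of drawing. The sear sits out of sight under the carriage: its nose adds 1 to 3 N of drag over the last 25 mm before it snaps up and catches. 2 mm beyond that the carriage meets the buffer; released, it comes forward and stands on the sear.
- striker (a joint): Draw of the striker, m, growing along the handle's +x: about 0.010 at the start (tip leaning on the pin), 0 with the pin flush. Spring 7.5 N at 0, rising 0.6 N per 10 mm, plus about 1 N friction; carriage 0.5 kg. The sear catches somewhere between 0.039 and 0.075, set differently each time; let go before that, it flies forward.
- buffer (a joint): Compression of the rubber buffer behind the sear, m: 0 when untouched. It takes 4 N per mm on top of the spring and friction. Crushed by more than 0.003 (12 N) it is overdrawn. Its place shifts with the hidden sear setting.
- trip_top (a point): Centre of the top of the trip button: round black cap 26 mm wide, top 75 mm above the table, in a grey round collar 54 mm high, 85 mm beside the striker's line (handle's -y side). Pressed straight down it moves up to 14 mm; it trips the sear at 7 to 12 mm with 5 to 12 N, and springs back up.
- pin (a joint): How far the wooden dowel pin (10 mm across, level, in the line of the striker) has gone into the plywood clasp, m: 0 at the start (sticks out 10 mm), 0.010 flush. It moves stiffly (18 N) and stays where it is; one strike from the cocked position drives it all the way.
- pin_head (a point): Centre of the pin's outer end, which the striker's tip hits, 66 mm above the table.
- strap_a: Bystander: loose laser-cut plywood bracelet strap, 190 mm long, up to 38 mm wide, 4 mm thick, lying flat beside the setter; origin under its centre.
- strap_b: Bystander: loose plywood bracelet strap like the other but narrower (up to 30 mm), flat, off the clasp end of the setter.
- sponge: Bystander: yellow sanding sponge, 75 x 55 x 26 mm; origin under its centre.
- glue: Bystander: white glue bottle with red cap, 44 mm wide, 120 mm tall; origin under its centre.
- water: Bystander: clear water bottle with blue cap, 66 mm wide, 210 mm tall; origin under its centre.
- pintin: Bystander: shallow open metal tin of spare dowel pins, 85 x 60 x 22 mm; origin under its centre.
- pencase: Bystander: pencil case, 200 x 75 x 50 mm; origin under its centre.

How it is judged:
By the outcome, as a careful person would: the job done as asked, in the order asked, and still so for the second after the job is handed in, with the robot touching nothing.
It also fails if it takes over 48 s, if anything falls off the work surface, if the arm or the gripper's body presses on something with over 40 N, if the wrist force passes 120 N, or if a joint passes its speed limit or range.

## Working session

There is one attempt and no reset: what is moved stays moved. The work goes in short steps, Python scripts to look and compute and a tool call to move; the robot and the scene stay as the last step left them, time stands still between calls to the robot, and variables do not carry over. Pictures are saved under pics/ and viewed, at most 10 in all, crops included, and the job is handed in when it is done.

Besides the shell and the picture viewer there is one more tool, called as name(argument=value, ...), one argument or row to a line, values as JSON. play_rows: Moves the arm, as the interface text tells. Shifts and turns lie within -1 to 1; 1 stands for 0.4 m of shift or 2 pi rad of turn. Its arguments: {"type":"object","properties":{"series":{"type":"array"},"newtons":{"type":"number"}},"required":["series"]}

```bash
mkdir -p pics; ls
cat > h.py <<'E'
import numpy as np, cv2
from cell import arm
def shot(n,f):
    m=arm.camera_model(n); im=arm.capture(n); cv2.imwrite('pics/'+f+'.png',im[...,::-1]); np.savez('pics/'+f+'.npz',**{k:np.array(v) for k,v in m.items()}); return im,m
def ray(m,u,v):
    f=192/np.tan(np.radians(float(m['vfov']))/2); d=np.array([(u-m['cx'])/f,(v-m['cy'])/f,1.]); R=np.array(m['R']); return -R.T@np.array(m['t']),R.T@d
def onz(m,u,v,z):
    c,d=ray(m,u,v); return c+d*(z-c[2])/d[2]
def proj(m,X):
    f=192/np.tan(np.radians(float(m['vfov']))/2); p=np.array(m['R'])@np.array(X)+np.array(m['t']); return f*p[0]/p[2]+m['cx'],f*p[1]/p[2]+m['cy']
def tri(rs):
    A=np.zeros((3,3));b=np.zeros(3)
    for c,d in rs:
        d=d/np.linalg.norm(d);P=np.eye(3)-np.outer(d,d);A+=P;b+=P@c
    return np.linalg.solve(A,b)
def load(f): return dict(np.load('pics/'+f+'.npz'))
E
python3 - <<'E'
from h import *
a,_=shot('scene','s0');b,_=shot('top','t0')
s=arm.observe()
for k in s: print(k,s[k])
E
```

```text
pics
time 0.1
joints [-1.29387778  0.46940257 -0.04855173  1.53357353  0.02412694  1.1410194
 -0.08227796]
qd [-0.00160924 -0.00205659  0.00040281 -0.00302542 -0.00121274  0.00027778
 -0.00073122]
effort [ 5.84337067e-04 -5.11517894e+01 -4.69771062e-02 -2.38390607e+01
  1.08014233e-02  4.46815684e-03  1.87245270e-06]
ee_pos [0.2030848  0.64316971 0.23033847]
ee_rot [-3.13977908e+00  1.07866477e-04  2.83579792e+00]
wrist_force [ 0.15960596 -0.55979982  0.54606765]
moment [-0.07642056  0.00460823  0.02088131]
finger_force 0.0
finger_gap 0.08506334278888861
```

View pics/s0.png

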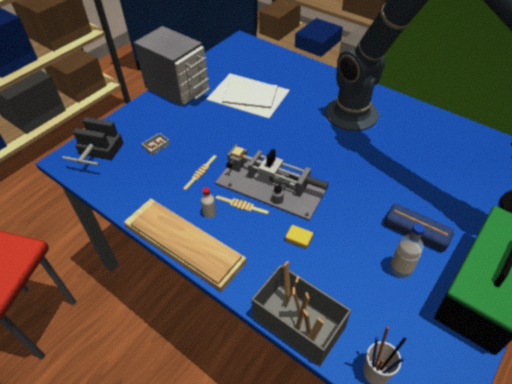

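View pics/t0.png

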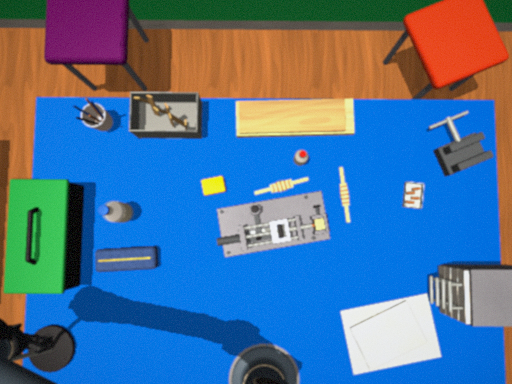

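The setter is near (270,225) in the top view and (272,180) in the scene view. The yellow clasp is at its right end in the top view. I'll zoom in next.

Run:
```python
from h import *
for n in ('s0','t0'):
    m=load(n); print(n,m['vfov'],m['cx'],m['cy'],ray(m,256,192)); print([np.round(proj(m,X)) for X in ([0,0,0],[.5,0,0],[.5,.3,0],[.203,.643,.23])])
s=cv2.imread('pics/s0.png')[130:230,200:340]; t=cv2.imread('pics/t0.png')[165:265,205:345]
cv2.imwrite('pics/z0.png',np.vstack([cv2.resize(x,None,fx=4,fy=3,interpolation=cv2.INTER_CUBIC) if 0 else cv2.resize(x,(420*1,300),interpolation=cv2.INTER_CUBIC) for x in (s,t)]))
```

```text
s0 47.55389314177491 257.34368456970634 184.7178609776826 (array([1.33012358, 0.57035678, 1.14464695]), array([-0.50546973, -0.41235648, -0.75812349]))
[array([351., 114.]), array([280., 187.]), array([356., 229.]), array([527., 173.])]
t0 45.87355181172887 262.60152618606367 190.52450049995133 (array([0.48697786, 0.01292687, 1.54493693]), array([ 0.08496469,  0.0104868 , -0.99644032]))
[array([264., 379.]), array([264., 227.]), array([176., 226.]), array([ 37., 331.])]
```

View pics/z0.png

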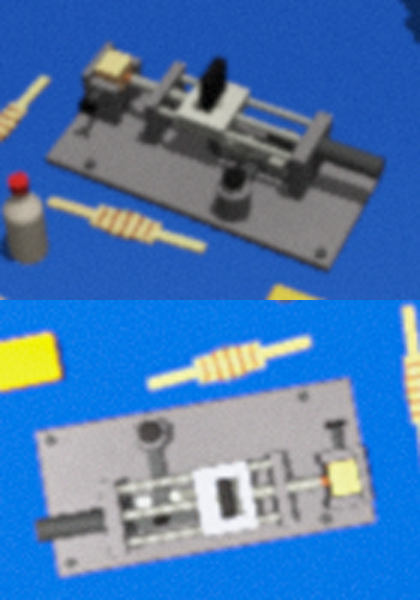

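The crop shows the black handle on the white carriage and the clasp at the -y end. The trip button is on the +x side, with its cap at about (255,208) in the top image. The draw direction is roughly +y.

```bash
cat >> h.py <<'E'
def yaw_to(): pass
def plan(p,yaw):
    "rows' numbers to bring TCP to p, yaw, assuming tool down"
    s=arm.observe(); y0=s['ee_rot'][2]; d=np.array(p)-s['ee_pos']
    c,sn=np.cos(y0),np.sin(y0)
    dt=[c*d[0]+sn*d[1],sn*d[0]-c*d[1],-d[2]]
    t=-((yaw-y0+np.pi)%(2*np.pi)-np.pi)
    print('shift',np.round(np.array(dt)/.4,4),'turn',round(t/2/np.pi,4))
E
python3 - <<'E'
from h import *
m=load('t0'); g=lambda x,y,z:onz(m,205+x/3,165+(y-300)/3,z)
h=g(229,497,.13);b=g(152,432,.075)
print(h,b)
a=g(36,432,.012);e=g(352,378,.012);a2=g(60,577,.012);e2=g(375,522,.012)
print(a,e,a2,e2,[np.arctan2(*(p-q)[1::-1]) for p,q in((a,e),(a2,e2))], (a+e+a2+e2)/4)
plan([h[0],h[1]+0.0,.25],np.pi/2+1.74)
E
```

```text
[ 0.48744863 -0.05160003  0.13      ] [0.55702242 0.02915048 0.075     ]
[0.55939295 0.16046002 0.012     ] [ 0.62222069 -0.19601307  0.012     ] [0.39770984 0.1315136  0.012     ] [ 0.4603339  -0.22067136  0.012     ] [np.float64(1.7452528290507974), np.float64(1.7467728390119377)] [ 0.50991435 -0.0311777   0.012     ]
shift [-1.2008 -1.4423 -0.0492] turn -0.0756
```

play_rows(
  series=[
    [[1,-0.6,-0.72,-0.05,-0.0756],[1,-0.6,-0.72,-0.05,-0.0756],[1,-0.6,-0.72,-0.05,-0.0756],[1,-0.6,-0.72,-0.05,-0.0756],[1,-0.6,-0.72,-0.05,-0.0756],[1,-0.6,-0.72,-0.05,-0.0756],[1,-0.6,-0.72,-0.05,-0.0756],[1,-0.6,-0.72,-0.05,-0.0756]],
  ],
  newtons=60,
)

```text
time: 0.9
ee_pos: [0.3467, 0.2923, 0.2513]
ee_rot: [-3.14, -0.0, -2.978]
wrist_force: [0.1, 0.2, -0.6]
finger_gap: 0.0856
finger_force: 0.0
```

```bash
python3 -c "
from h import *
plan([.4874,-.0516,.25],3.317)"
```

```text
shift [-0.2068 -0.9055  0.0032] turn -0.0018
```

play_rows(
  series=[
    [[1,-0.2,-0.88,0,0],[1,-0.2,-0.88,0,0],[1,-0.2,-0.88,0,0],[1,-0.2,-0.88,0,0],[1,-0.2,-0.88,0,0],[1,-0.2,-0.88,0,0],[1,-0.2,-0.88,0,0],[1,-0.2,-0.88,0,0],[1,-0.2,-0.88,0,0]],
  ],
)

```text
time: 1.8
ee_pos: [0.4835, -0.0386, 0.251]
ee_rot: [-3.141, -0.001, -2.977]
wrist_force: [-0.4, 0.9, -0.2]
finger_gap: 0.0854
finger_force: 0.0
```

```bash
python3 -c "
from h import *
im,m=shot('wrist','w0'); print(ray(m,256,192),proj(m,[.4874,-.0516,.13]),proj(m,[.557,.029,.075]))
cv2.imwrite('pics/w0b.png',cv2.resize(im[...,::-1],(768,576)))
print(arm.observe()['ee_pos'],arm.observe()['ee_rot'])
"
```

```text
(array([ 0.40587558, -0.05112378,  0.39364058]), array([ 0.28771589,  0.06367893, -0.95583377])) (np.float64(236.3391051654953), np.float64(191.1442834556023)) (np.float64(297.199160776242), np.float64(243.8359313712969))
[ 0.48306015 -0.0363812   0.25081256] [ 3.14084027e+00 -1.21239228e-03 -2.97332716e+00]
```

View pics/w0b.png

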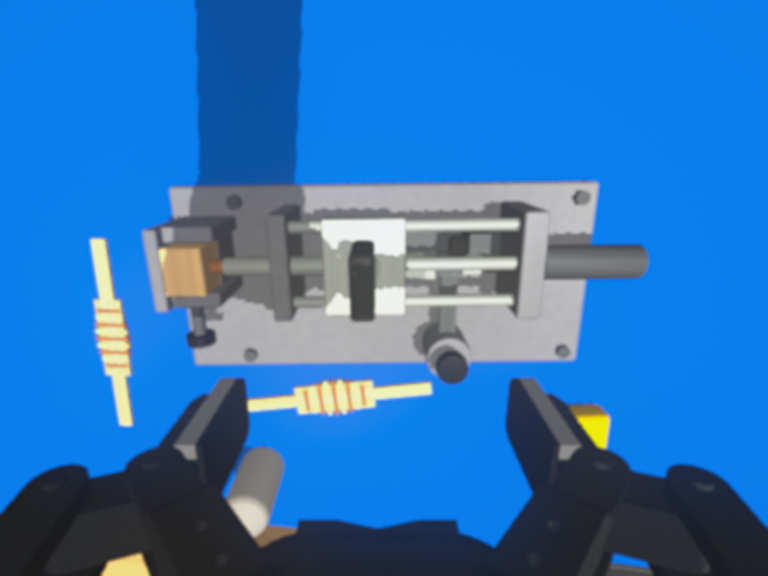

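The wrist view (768 px scale) shows the handle's top face at x 350–374 with its far edge at y≈320. The button cap is at (452,369). I'll triangulate both against the top view.

Run:
```python
from h import *
for n,(x0,y0,x1,y1) in (('w0',(225,150,260,220)),('t0',(274,220,290,242)),('w0',(285,225,320,262)),('t0',(248,200,262,214))):
    im=cv2.imread(f'pics/{n}.png')[y0:y1,x0:x1]; mk=(im.max(2)<(60 if n=='w0' else 75)).astype('u1')
    k,l,st,c=cv2.connectedComponentsWithStats(mk)
    for i in range(1,k):
        if st[i,4]>10: print(n,st[i]+[x0,y0,0,0,0],c[i]+[x0,y0])
w=load('w0');t=load('t0')
print('btn',tri([ray(w,301.5,245.5),ray(t,205+152/3,165+132/3)]))
# handle top: far edge (+x) centre and near
print('handle',onz(w,241.3,213.3,.13),onz(w,241.3,213.3,.13)-.022*np.array([np.sin(1.746),-np.cos(1.746),0]))
```

```text
t0 [279 225   4  12  27] [280.51851852 230.66666667]
btn [0.55564836 0.03074844 0.08267918]
handle [ 0.50828562 -0.04371049  0.13      ] [ 0.48662242 -0.04754529  0.13      ]
```

```bash
python3 -c "
from h import *
plan([.4865,-.046,.17],3.317);plan([.4865,-.046,.088],3.317)"
```

```text
shift [-0.0045 -0.0251  0.202 ] turn -0.0011
shift [-0.0045 -0.0251  0.407 ] turn -0.0011
```

play_rows(
  series=[
    [[1,-0.0045,0,0.1,0],[1,-0.0045,0,0.2,0],[1,-0.0045,0,0.2,0],[1,-0.0045,0,0.2,0]],
  ],
)

```text
time: 2.25
ee_pos: [0.4849, -0.0347, 0.1715]
ee_rot: [3.141, -0.001, -2.97]
wrist_force: [0.6, 0.1, 0.1]
finger_gap: 0.0848
finger_force: 0.0
```

```bash
python3 -c "
from h import *
s=arm.observe();print(s['ee_pos'],s['ee_rot'],s['wrist_force'])
im,m=shot('wrist','w1'); print(proj(m,[.487,-.049,.13]),proj(m,[.556,.031,.08]))
cv2.imwrite('pics/w1b.png',cv2.resize(im[...,::-1],(768,576)))
plan([.4865,-.046,.088],3.317)
"
```

```text
[ 0.48493111 -0.03466272  0.17152701] [ 3.14086418e+00 -1.14299313e-03 -2.96956858e+00] [0.5726649  0.13686431 0.06421765]
(np.float64(229.0667227555677), np.float64(222.78839824378363)) (np.float64(308.469786643526), np.float64(284.1115318454973))
shift [ 0.0035 -0.0271  0.2115] turn -0.0006
```

View pics/w1b.png

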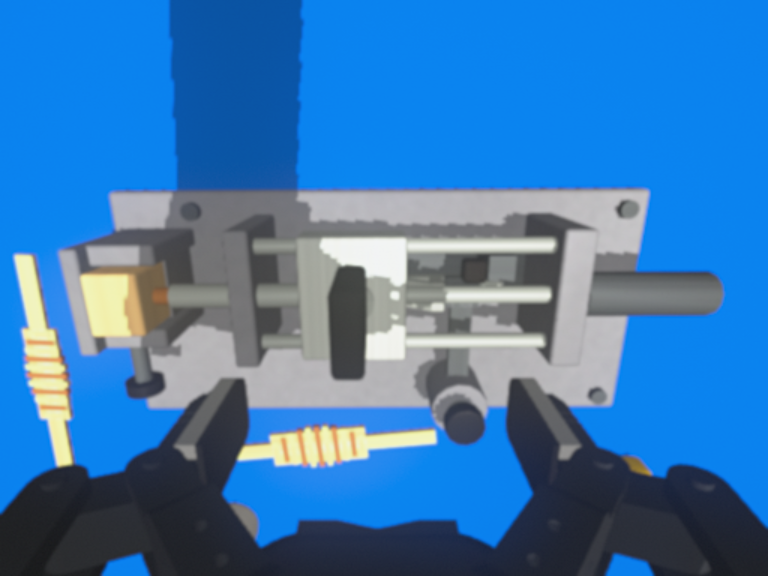

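The wrist view at 768 px scale shows the handle's top far edge centred at about (347,379). The cap's top is at about (464,421).

Run:
```python
from h import *
w0=load('w0');w=load('w1');t=load('t0')
e=.022*np.array([np.sin(1.746),-np.cos(1.746),0])
print('edge tri',tri([ray(w0,241.3,213.3),ray(w,231.5,252.7)]),'ctr@.13',onz(w,231.5,252.7,.13)-e)
print('btn tri',tri([ray(w0,301.5,245.5),ray(w,309.3,280.7)]),tri([ray(t,205+152/3,165+132/3),ray(w,309.3,280.7)]),onz(w,309.3,280.7,.075))
```

```text
edge tri [ 0.5069441  -0.04394759  0.1334319 ] ctr@.13 [ 0.48715908 -0.04785003  0.13      ]
btn tri [0.56875511 0.04009682 0.05334671] [0.55606022 0.03078199 0.07556228] [0.55545749 0.03260037 0.075     ]
```

play_rows(
  series=[
    [[1,0.0035,-0.0245,0,0],[1,0.0035,-0.0245,0.08,0],[1,0.0035,-0.0245,0.16,0],[1,0.0035,-0.0245,0.21,0],[1,0.0035,-0.0245,0.21,0],[1,0.0035,-0.0245,0.21,0],[1,0.0035,-0.0245,0.21,0]],
  ],
)

```text
time: 3.0
ee_pos: [0.4871, -0.0466, 0.0891]
ee_rot: [-3.141, 0.004, -2.973]
wrist_force: [0.1, 0.5, 0.6]
finger_gap: 0.0852
finger_force: 0.0
```

play_rows(
  series=[
    [[0.1,0,0,0,0],[0.1,0,0,0,0],[0.1,0,0,0,0],[0.1,0,0,0,0],[0.1,0,0,0,0],[0.1,0,0,0,0],[0.1,0,0,0,0],[0.1,0,0,0,0]],
  ],
  newtons=60,
)

```text
time: 3.8
ee_pos: [0.486, -0.0485, 0.0877]
ee_rot: [-3.139, 0.001, -2.972]
wrist_force: [0.5, -5.7, 2.1]
finger_gap: 0.0153
finger_force: 59.0
```

```bash
cat >> h.py <<'E'
def st():
    s=arm.observe(); e=np.array([np.cos(1.746),np.sin(1.746),0])
    print('t',round(s['time'],2),'p',np.round(s['ee_pos'],4),'along',round((s['ee_pos']-np.array([.487,-.048,0]))@e*1e3,2),'rot',np.round(s['ee_rot'],3),'F',np.round(s['wrist_force'],2),'Fx',round(float(np.array(s['wrist_force'])@e),2),'gap',round(s['finger_gap'],4),round(s['finger_force'],1))
E
python3 -c "
from h import *
st()"
```

```text
t 3.8 p [ 0.486  -0.0485  0.0877] along -0.27 rot [-3.139e+00  1.000e-03 -2.972e+00] F [ 0.51 -5.69  2.09] Fx -5.69 gap 0.0153 59.0
```

play_rows(
  series=[
    [[0.1,0,0.01,0,0],[0.1,0,0.02,0,0],[0.1,0,0.03,0,0],[0.1,0,0.04,0,0],[0.1,0,0.05,0,0],[0.1,0,0.05,0,0],[0.1,0,0.05,0,0]],
  ],
)

```text
time: 4.5
ee_pos: [0.4826, -0.0298, 0.0877]
ee_rot: [-3.138, 0.001, -2.973]
wrist_force: [1.1, -8.8, 2.2]
finger_gap: 0.0152
finger_force: 59.0
```

```bash
python3 -c "
from h import *
st()"
```

```text
t 4.5 p [ 0.4826 -0.0298  0.0877] along 18.65 rot [-3.138e+00  1.000e-03 -2.973e+00] F [ 1.07 -8.82  2.2 ] Fx -8.88 gap 0.0152 59.0
```

play_rows(
  series=[
    [[0.1,0,0.005,0,0],[0.1,0,0.01,0,0],[0.1,0,0.015,0,0],[0.1,0,0.015,0,0]],
  ],
)

```text
time: 4.9
ee_pos: [0.4816, -0.0242, 0.0877]
ee_rot: [-3.137, 0.001, -2.973]
wrist_force: [1.2, -9.7, 2.2]
finger_gap: 0.0152
finger_force: 59.1
```

play_rows(
  series=[
    [[0.1,0,0.0025,0,0],[0.1,0,0.0025,0,0]],
  ],
)

```text
time: 5.1
ee_pos: [0.4815, -0.0235, 0.0877]
ee_rot: [-3.137, 0.001, -2.973]
wrist_force: [-0.3, -9.5, 2.0]
finger_gap: 0.0154
finger_force: 59.0
```

play_rows(
  series=[
    [[0.1,0,0.0025,0,0],[0.1,0,0.0025,0,0]],
  ],
)

```text
time: 5.3
ee_pos: [0.4813, -0.0226, 0.0876]
ee_rot: [-3.137, 0.001, -2.973]
wrist_force: [0.7, -10.9, 2.4]
finger_gap: 0.0156
finger_force: 59.0
```

play_rows(
  series=[
    [[0.1,0,0.0025,0,0],[0.1,0,0.0025,0,0]],
  ],
)

```text
time: 5.5
ee_pos: [0.4812, -0.0216, 0.0877]
ee_rot: [-3.137, 0.001, -2.974]
wrist_force: [0.2, -10.6, 1.9]
finger_gap: 0.0154
finger_force: 59.0
```

play_rows(
  series=[
    [[0.1,0,0.0025,0,0],[0.1,0,0.0025,0,0]],
  ],
)

```text
time: 5.7
ee_pos: [0.481, -0.0207, 0.0877]
ee_rot: [-3.137, 0.001, -2.974]
wrist_force: [1.0, -10.3, 1.9]
finger_gap: 0.0152
finger_force: 59.0
```

play_rows(
  series=[
    [[0.1,0,0.0025,0,0],[0.1,0,0.0025,0,0]],
  ],
)

```text
time: 5.9
ee_pos: [0.4808, -0.0197, 0.0877]
ee_rot: [-3.137, 0.001, -2.974]
wrist_force: [1.5, -9.0, 1.7]
finger_gap: 0.0151
finger_force: 59.0
```

play_rows(
  series=[
    [[0.1,0,0.0025,0,0],[0.1,0,0.0025,0,0]],
  ],
)

```text
time: 6.1
ee_pos: [0.4807, -0.0188, 0.0877]
ee_rot: [-3.137, 0.001, -2.974]
wrist_force: [1.1, -9.9, 1.7]
finger_gap: 0.0152
finger_force: 59.0
```

play_rows(
  series=[
    [[0.1,0,0.0025,0,0],[0.1,0,0.0025,0,0]],
  ],
)

```text
time: 6.3
ee_pos: [0.4805, -0.0178, 0.0877]
ee_rot: [-3.137, 0.001, -2.974]
wrist_force: [0.5, -10.6, 2.1]
finger_gap: 0.0154
finger_force: 59.0
```

play_rows(
  series=[
    [[0.1,0,0.0025,0,0],[0.1,0,0.0025,0,0]],
  ],
)

```text
time: 6.5
ee_pos: [0.4803, -0.0168, 0.0877]
ee_rot: [-3.137, 0.001, -2.974]
wrist_force: [0.3, -10.2, 1.4]
finger_gap: 0.0156
finger_force: 59.0
```

play_rows(
  series=[
    [[0.1,0,0.0025,0,0],[0.1,0,0.0025,0,0]],
  ],
)

```text
time: 6.7
ee_pos: [0.4801, -0.0159, 0.0877]
ee_rot: [-3.137, 0.001, -2.974]
wrist_force: [0.7, -10.9, 1.8]
finger_gap: 0.0155
finger_force: 59.0
```

play_rows(
  series=[
    [[0.1,0,0.0025,0,0],[0.1,0,0.0025,0,0]],
  ],
)

```text
time: 6.9
ee_pos: [0.4799, -0.0149, 0.0876]
ee_rot: [-3.137, 0.001, -2.974]
wrist_force: [0.2, -11.1, 2.0]
finger_gap: 0.0154
finger_force: 59.0
```

play_rows(
  series=[
    [[0.1,0,0.0025,0,0],[0.1,0,0.0025,0,0]],
  ],
)

```text
time: 7.1
ee_pos: [0.4798, -0.014, 0.0877]
ee_rot: [-3.137, 0.001, -2.974]
wrist_force: [0.2, -10.5, 2.0]
finger_gap: 0.0154
finger_force: 59.0
```

play_rows(
  series=[
    [[0.1,0,0.0025,0,0],[0.1,0,0.0025,0,0]],
  ],
)

```text
time: 7.3
ee_pos: [0.4797, -0.0135, 0.0877]
ee_rot: [-3.136, 0.001, -2.974]
wrist_force: [1.3, -12.7, 1.4]
finger_gap: 0.0153
finger_force: 59.1
```

play_rows(
  series=[
    [[0.1,0,0.0025,0,0],[0.1,0,0.0025,0,0]],
  ],
)

```text
time: 7.5
ee_pos: [0.4796, -0.0129, 0.0877]
ee_rot: [-3.136, 0.001, -2.974]
wrist_force: [1.7, -12.7, 1.4]
finger_gap: 0.0155
finger_force: 59.0
```

play_rows(
  series=[
    [[0.1,0,0.0025,0,0],[0.1,0,0.0025,0,0]],
  ],
)

```text
time: 7.7
ee_pos: [0.4795, -0.012, 0.0877]
ee_rot: [-3.136, 0.001, -2.974]
wrist_force: [1.4, -13.5, 1.9]
finger_gap: 0.0156
finger_force: 59.0
```

play_rows(
  series=[
    [[0.1,0,0.0025,0,0],[0.1,0,0.0025,0,0]],
  ],
)

```text
time: 7.9
ee_pos: [0.4793, -0.0111, 0.0877]
ee_rot: [-3.136, 0.001, -2.974]
wrist_force: [1.4, -12.7, 0.8]
finger_gap: 0.0158
finger_force: 59.1
```

play_rows(
  series=[
    [[0.1,0,0.0025,0,0],[0.1,0,0.0025,0,0]],
  ],
)

```text
time: 8.1
ee_pos: [0.4791, -0.0102, 0.0877]
ee_rot: [-3.135, 0.001, -2.974]
wrist_force: [2.0, -13.0, 1.3]
finger_gap: 0.0151
finger_force: 59.1
```

play_rows(
  series=[
    [[0.1,0,0.0025,0,0],[0.1,0,0.005,0,0],[0.1,0,0.005,0,0]],
  ],
)

```text
time: 8.4
ee_pos: [0.4788, -0.0082, 0.0877]
ee_rot: [-3.135, 0.001, -2.974]
wrist_force: [0.5, -13.5, 1.6]
finger_gap: 0.015
finger_force: 59.1
```

play_rows(
  series=[
    [[0.1,0,0.0025,0,0],[0.1,0,0.005,0,0],[0.1,0,0.005,0,0]],
  ],
)

```text
time: 8.7
ee_pos: [0.4784, -0.0064, 0.0877]
ee_rot: [-3.135, 0.001, -2.974]
wrist_force: [2.0, -13.9, 2.1]
finger_gap: 0.0154
finger_force: 59.1
```

play_rows(
  series=[
    [[0.1,0,0.0025,0,0],[0.1,0,0.005,0,0],[0.1,0,0.005,0,0]],
  ],
)

```text
time: 9.0
ee_pos: [0.478, -0.004, 0.0877]
ee_rot: [-3.136, 0.001, -2.974]
wrist_force: [0.6, -13.8, 1.7]
finger_gap: 0.0152
finger_force: 59.3
```

play_rows(
  series=[
    [[0.1,0,0.0025,0,0],[0.1,0,0.005,0,0],[0.1,0,0.005,0,0]],
  ],
)

```text
time: 9.3
ee_pos: [0.4776, -0.0019, 0.0877]
ee_rot: [-3.136, 0.001, -2.974]
wrist_force: [0.3, -12.4, 2.1]
finger_gap: 0.0152
finger_force: 59.2
```

play_rows(
  series=[
    [[0.1,0,0.0025,0,0],[0.1,0,0.0025,0,0]],
  ],
)

```text
time: 9.5
ee_pos: [0.4775, -0.0009, 0.0877]
ee_rot: [-3.136, 0.001, -2.974]
wrist_force: [1.0, -13.3, 1.4]
finger_gap: 0.0158
finger_force: 59.2
```

play_rows(
  series=[
    [[0.1,0,0.0025,0,0],[0.1,0,0.0025,0,0]],
  ],
)

```text
time: 9.7
ee_pos: [0.4773, -0.0, 0.0877]
ee_rot: [-3.136, 0.0, -2.974]
wrist_force: [0.6, -11.7, 1.9]
finger_gap: 0.0154
finger_force: 59.2
```

play_rows(
  series=[
    [[0.1,0,0.0025,0,0],[0.1,0,0.0025,0,0]],
  ],
)

```text
time: 9.9
ee_pos: [0.4771, 0.001, 0.0877]
ee_rot: [-3.136, 0.001, -2.974]
wrist_force: [0.1, -13.3, 2.9]
finger_gap: 0.0155
finger_force: 59.2
```

play_rows(
  series=[
    [[0.1,0,0.0,0,0]],
  ],
)

```text
time: 10.0
ee_pos: [0.4771, 0.001, 0.0876]
ee_rot: [-3.136, 0.0, -2.974]
wrist_force: [1.4, -12.8, 1.6]
finger_gap: 0.0155
finger_force: 59.3
```

play_rows(
  series=[
    [[0.1,0,0.0025,0,0],[0.1,0,0.0025,0,0]],
  ],
)

```text
time: 10.2
ee_pos: [0.4769, 0.0019, 0.0877]
ee_rot: [-3.136, 0.0, -2.974]
wrist_force: [0.4, -12.9, 2.8]
finger_gap: 0.0155
finger_force: 59.2
```

play_rows(
  series=[
    [[0.1,0,0.0025,0,0],[0.1,0,0.0025,0,0]],
  ],
)

```text
time: 10.4
ee_pos: [0.4768, 0.0031, 0.0877]
ee_rot: [-3.136, 0.0, -2.974]
wrist_force: [0.7, -12.8, 2.9]
finger_gap: 0.0156
finger_force: 59.3
```

play_rows(
  series=[
    [[0.1,0,0.0025,0,0],[0.1,0,0.0025,0,0]],
  ],
)

```text
time: 10.6
ee_pos: [0.4766, 0.0041, 0.0876]
ee_rot: [-3.136, 0.0, -2.974]
wrist_force: [0.1, -12.1, 2.7]
finger_gap: 0.0154
finger_force: 59.3
```

play_rows(
  series=[
    [[0.1,0,0.0025,0,0],[0.1,0,0.0025,0,0]],
  ],
)

```text
time: 10.8
ee_pos: [0.4764, 0.005, 0.0877]
ee_rot: [-3.136, 0.0, -2.974]
wrist_force: [1.2, -12.7, 2.9]
finger_gap: 0.0152
finger_force: 59.3
```

play_rows(
  series=[
    [[0.1,0,0.0025,0,0],[0.1,0,0.0025,0,0]],
  ],
)

```text
time: 11.0
ee_pos: [0.4762, 0.006, 0.0877]
ee_rot: [-3.136, 0.0, -2.974]
wrist_force: [0.2, -12.8, 3.7]
finger_gap: 0.0154
finger_force: 59.3
```

play_rows(
  series=[
    [[0.1,0,0.0025,0,0],[0.1,0,0.0025,0,0]],
  ],
)

```text
time: 11.2
ee_pos: [0.4761, 0.0069, 0.0877]
ee_rot: [-3.136, 0.0, -2.974]
wrist_force: [1.1, -12.6, 2.9]
finger_gap: 0.0154
finger_force: 59.3
```

play_rows(
  series=[
    [[0.1,0,0.0025,0,0],[0.1,0,0.0025,0,0]],
  ],
)

```text
time: 11.4
ee_pos: [0.4759, 0.0079, 0.0876]
ee_rot: [-3.136, 0.0, -2.974]
wrist_force: [-0.1, -12.4, 3.1]
finger_gap: 0.0153
finger_force: 59.3
```

play_rows(
  series=[
    [[0.1,0,0.0025,0,0],[0.1,0,0.0025,0,0]],
  ],
)

```text
time: 11.6
ee_pos: [0.4757, 0.0089, 0.0876]
ee_rot: [-3.136, 0.0, -2.974]
wrist_force: [0.5, -13.9, 2.6]
finger_gap: 0.0155
finger_force: 59.3
```

play_rows(
  series=[
    [[0.1,0,0.0025,0,0],[0.1,0,0.0025,0,0]],
  ],
)

```text
time: 11.8
ee_pos: [0.4755, 0.0099, 0.0877]
ee_rot: [-3.136, 0.0, -2.974]
wrist_force: [0.1, -13.3, 3.1]
finger_gap: 0.0155
finger_force: 59.3
```

play_rows(
  series=[
    [[0.1,0,0.0025,0,0],[0.1,0,0.0025,0,0]],
  ],
)

```text
time: 12.0
ee_pos: [0.4753, 0.0109, 0.0877]
ee_rot: [-3.136, 0.0, -2.974]
wrist_force: [-0.0, -12.3, 3.0]
finger_gap: 0.0157
finger_force: 59.3
```

play_rows(
  series=[
    [[0.1,0,0.0025,0,0],[0.1,0,0.0025,0,0]],
  ],
)

```text
time: 12.2
ee_pos: [0.4752, 0.012, 0.0877]
ee_rot: [-3.136, 0.0, -2.974]
wrist_force: [-0.5, -12.0, 2.8]
finger_gap: 0.0153
finger_force: 59.4
```

play_rows(
  series=[
    [[0.1,0,0.0025,0,0],[0.1,0,0.0025,0,0]],
  ],
)

```text
time: 12.4
ee_pos: [0.475, 0.0128, 0.0876]
ee_rot: [-3.136, 0.0, -2.974]
wrist_force: [-0.6, -12.9, 2.9]
finger_gap: 0.0151
finger_force: 59.4
```

play_rows(
  series=[
    [[0.1,0,0,0,0]],
  ],
)

```text
time: 12.5
ee_pos: [0.475, 0.0128, 0.0876]
ee_rot: [-3.136, 0.0, -2.974]
wrist_force: [-0.1, -13.2, 3.4]
finger_gap: 0.0152
finger_force: 59.4
```

play_rows(
  series=[
    [[0.1,0,0.0025,0,0],[0.1,0,0.0025,0,0]],
  ],
)

```text
time: 12.7
ee_pos: [0.4749, 0.0132, 0.0876]
ee_rot: [-3.135, 0.0, -2.975]
wrist_force: [0.7, -14.6, 1.5]
finger_gap: 0.0154
finger_force: 59.4
```

play_rows(
  series=[
    [[0.1,0,0,0,0]],
  ],
)

```text
time: 12.8
ee_pos: [0.4749, 0.0131, 0.0876]
ee_rot: [-3.135, 0.0, -2.975]
wrist_force: [0.2, -14.1, 2.8]
finger_gap: 0.015
finger_force: 59.4
```

```bash
python3 -c "
from h import *
st()"
```

```text
t 12.8 p [0.4749 0.0131 0.0876] along 62.3 rot [-3.135  0.    -2.975] F [  0.22 -14.13   2.78] Fx -13.95 gap 0.015 59.4
```

play_rows(
  series=[
    [[0.1,0,0.0025,0,0],[0.1,0,0.0025,0,0],[0.1,0,0.0025,0,0]],
  ],
)

```text
time: 13.1
ee_pos: [0.4749, 0.0136, 0.0877]
ee_rot: [-3.135, 0.0, -2.975]
wrist_force: [0.5, -15.9, 2.0]
finger_gap: 0.0154
finger_force: 59.5
```

play_rows(
  series=[
    [[0.1,0,0,0,0]],
  ],
)

```text
time: 13.2
ee_pos: [0.4749, 0.0136, 0.0877]
ee_rot: [-3.135, 0.0, -2.975]
wrist_force: [1.3, -16.4, 2.9]
finger_gap: 0.0153
finger_force: 59.5
```

The buffer has been touched lightly. I'll ease forward, still gripping, to check that the sear holds.

play_rows(
  series=[
    [[0.1,0,-0.003,0,0],[0.1,0,-0.006,0,0],[0.1,0,-0.009,0,0],[0.1,0,-0.012,0,0],[0.1,0,-0.012,0,0]],
  ],
)

```text
time: 13.7
ee_pos: [0.4754, 0.0104, 0.0876]
ee_rot: [-3.137, 0.0, -2.974]
wrist_force: [-0.0, -12.0, 2.6]
finger_gap: 0.015
finger_force: 59.3
```

play_rows(
  series=[
    [[0.1,0,-0.0025,0,0],[0.1,0,-0.005,0,0],[0.1,0,-0.005,0,0]],
  ],
)

```text
time: 14.0
ee_pos: [0.4754, 0.0103, 0.0876]
ee_rot: [-3.139, -0.0, -2.973]
wrist_force: [-1.4, -6.7, 3.1]
finger_gap: 0.0153
finger_force: 59.5
```

The carriage stopped at y=0.0103 while the force falls, so the sear is holding it. I'll unload the rest before letting go.

play_rows(
  series=[
    [[0.1,0,-0.0025,0,0],[0.1,0,-0.005,0,0],[0.1,0,-0.0055,0,0],[0.1,0,-0.0055,0,0]],
  ],
)

```text
time: 14.4
ee_pos: [0.4754, 0.0101, 0.0876]
ee_rot: [-3.141, -0.001, -2.972]
wrist_force: [-2.9, -2.7, 6.0]
finger_gap: 0.0153
finger_force: 59.7
```

play_rows(
  series=[
    [[0.6,0,0,0,0],[1,0,0,0,0],[1,0,0,0,0],[1,0,0,0,0],[1,0,0,0,0],[1,0,0,-0.1,0],[1,0,0,-0.2,0],[1,0,0,-0.25,0],[1,0,0,-0.25,0],[1,0,0,-0.25,0]],
  ],
)

```text
time: 15.4
ee_pos: [0.4755, 0.011, 0.1871]
ee_rot: [3.141, 0.0, -2.972]
wrist_force: [-0.6, -0.2, 0.3]
finger_gap: 0.0856
finger_force: 0.0
```

```bash
python3 -c "
from h import *
st()
im,m=shot('wrist','w2'); print(proj(m,[.4754,.0125,.13]),proj(m,[.556,.032,.075]))
cv2.imwrite('pics/w2b.png',cv2.resize(im[...,::-1],(768,576)))
shot('top','t2')
"
```

```text
t 15.4 p [0.4755 0.011  0.1871] along 60.15 rot [ 3.141  0.    -2.972] F [-0.56 -0.23  0.26] Fx -0.13 gap 0.0856 0.0
(np.float64(252.81859560759582), np.float64(214.92006843969028)) (np.float64(258.1158352407715), np.float64(273.00576520796454))
```

View pics/w2b.png

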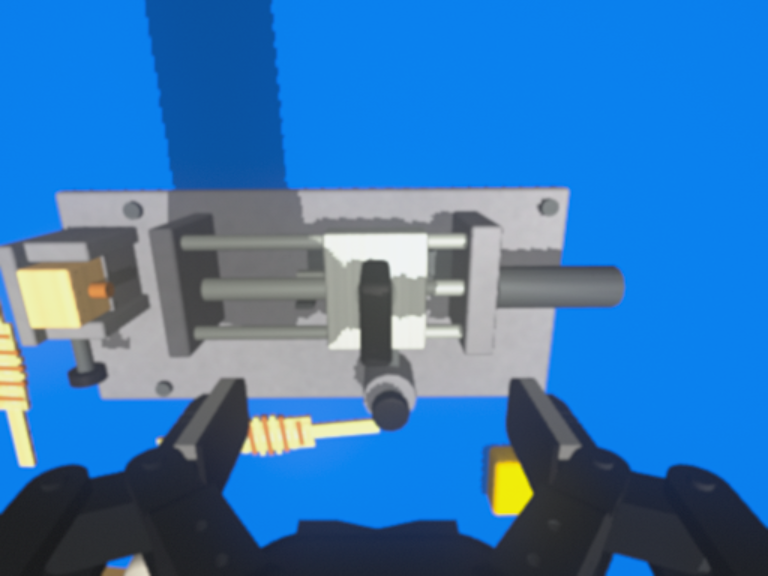

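The wrist view shows the striker standing cocked by itself, with the rod withdrawn from the orange pin at (98,290). The cap centre is at about (390,411). Next I'll move over the button with the fingers shut.

```bash
python3 -c "
from h import *
w=load('w2');b=onz(w,260.3,274,.075);print(b, tri([ray(w,260.3,274),ray(load('w1'),309.3,280.7),ray(load('t0'),205+152/3,165+132/3)]))
plan([.5568,.0335,.13],3.317);plan([.5568,.0335,.09],3.317)"
```

```text
[0.5567391  0.03430595 0.075     ] [0.55615471 0.031945   0.07558785]
shift [-0.2117  0.0211  0.1401] turn -0.001
shift [-0.2117  0.0211  0.2401] turn -0.001
```

play_rows(
  series=[
    [[0,-0.1,0.01,0,0],[0,-0.21,0.02,0,0],[0,-0.21,0.02,0,0],[0,-0.21,0.02,0.08,0],[0,-0.21,0.02,0.16,0],[0,-0.21,0.02,0.23,0],[0,-0.21,0.02,0.23,0],[0,-0.21,0.02,0.23,0],[0,-0.21,0.02,0.23,0]],
  ],
)

```text
time: 16.4
ee_pos: [0.558, 0.0328, 0.0964]
ee_rot: [-3.142, 0.002, -2.973]
wrist_force: [-0.4, 0.1, 0.5]
finger_gap: -0.0002
finger_force: 0.0
```

```bash
python3 -c "
from h import *
st()
im,m=shot('wrist','w3'); print(proj(m,[.5565,.033,.075]))
cv2.imwrite('pics/w3b.png',cv2.resize(im[...,::-1],(768,576)))
"
```

```text
t 16.4 p [0.558  0.0328 0.0964] along 67.22 rot [-3.142e+00  2.000e-03 -2.973e+00] F [-0.45  0.11  0.53] Fx 0.19 gap -0.0002 0.0
(np.float64(251.46992005158012), np.float64(234.18528364155964))
```

View pics/w3b.png

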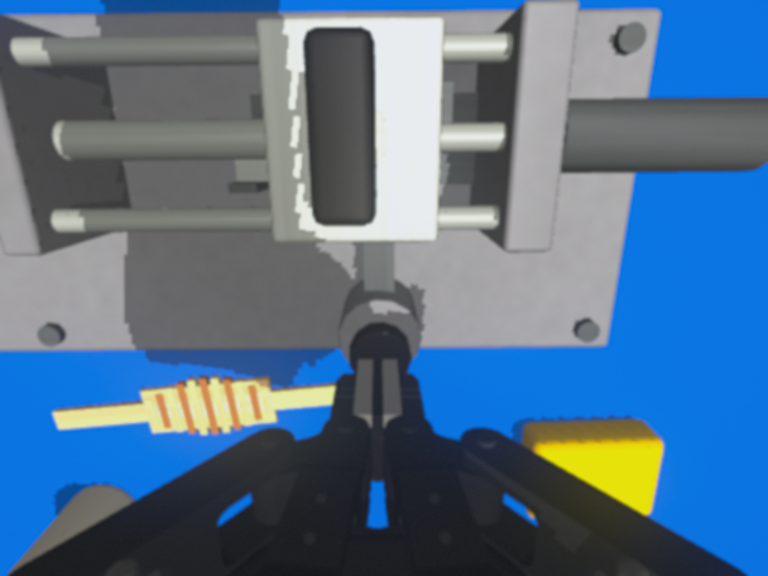

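The shut fingertips are centred over the black cap at (380,350). Now I'll press.

play_rows(
  series=[
    [[0,0,0,0.03,0],[0,0,0,0.05,0],[0,0,0,0.06,0],[0,0,0,0.07,0],[0,0,0,0.08,0],[0,0,0,0.085,0],[0,0,0,0.085,0]],
  ],
)

```text
time: 17.15
ee_pos: [0.5572, 0.0331, 0.0615]
ee_rot: [3.141, -0.0, -2.972]
wrist_force: [-2.0, -0.5, 6.3]
finger_gap: 0.0003
finger_force: 3.2
```

play_rows(
  series=[
    [[0,0,0,-0.03,0],[0,0,0,-0.1,0],[0,0,0,-0.2,0],[0,0,0,-0.3,0],[0,0,0,-0.35,0],[0,0,0,-0.35,0],[0,0,0,-0.35,0]],
  ],
)

```text
time: 17.85
ee_pos: [0.5568, 0.0329, 0.2013]
ee_rot: [3.141, -0.0, -2.972]
wrist_force: [0.1, 0.1, -0.9]
finger_gap: -0.0001
finger_force: 0.0
```

```bash
python3 -c "
from h import *
st()
im,m=shot('wrist','w4')
cv2.imwrite('pics/w4b.png',cv2.resize(im[...,::-1],(768,576)))
"
```

```text
t 17.85 p [0.5568 0.0329 0.2013] along 67.55 rot [ 3.141 -0.    -2.972] F [ 0.12  0.1  -0.87] Fx 0.08 gap -0.0001 0.0
```

View pics/w4b.png

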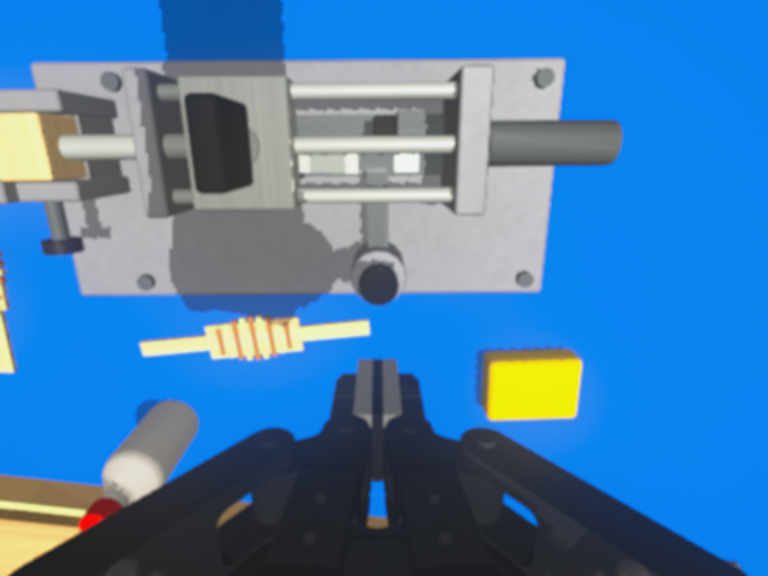

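The striker has fired. Its rod now reaches the clasp face at (62,147), no orange pin shows, and the bystanders visible in this frame look undisturbed. I'll hand the job in.

```bash
python3 -c "
from h import *
print(arm.close_job())"
```

```text
the job is handed in; nothing more can be done
None
```

The striker was drawn until the sear caught (the buffer only touched lightly), let go and left standing cocked, then fired with the trip button; the last picture shows no pin sticking out of the clasp, and the job is handed in, though no verdict came back.

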